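Pump glue into the dish and take the brush to hand

TASK

Get ready to glue: push the blue head of the glue pump all the way down so that it doses into the dish under its spout, and let it spring back up. Then draw the red-handled brush out of the wooden rack, turn it from upright to a slant of about 45 degrees with the bristles at the lower end, and finish while still holding it in the gripper like that, quite still and touching nothing else, its bristle tip about 5 cm above the rim of the dish and over the dish's middle. Leave the dish and the other things on the bench (the yellow brush, jar, pen cup and foam block) where they are.

Things in the scene. Friction and masses are not known exactly. Their poses are not given: they have to be found in the camera images.
- pump: white glue bottle, 76 mm in diameter, strapped into a steel bracket screwed to the bench (it does not move); 150 mm to its shoulder, pump head above it to 212 mm. Origin on the bottle's axis at bench height, z up; the spout points along its -x.
- pump_head (a joint): the blue pump head sliding down on the bottle: 0 = up, 0.014 (m) = fully down. Spring: about 1.5 N to start it, 5 N at the bottom; it comes back up by itself.
- pump_top (a point): centre of the flat round top (40 mm in diameter) of the blue pump head, on the bottle's axis, 212 mm above the bench when up. Its 12 mm thick spout runs from it to 73 mm from the axis along the -x of pump, its mouth 178 mm above the bench.
- dish: shallow white ceramic glue dish, loose on the bench under the spout, 120 mm across at the rim, 28 mm high, 0.4 kg; its centre is about 100 mm from the bottle's axis, along the -x of pump. Origin at the centre of its underside.
- rack: wooden brush rack screwed to the bench, 70 mm (its x) by 190 mm (its y) by 118 mm high, origin at the centre of its underside. Two holes of 34 mm through its 12 mm top board, at y = +45 and -45 mm: a brush hangs bristles down in each by its black collar, which lies loose on the board. The red brush may be in either hole.
- glue_brush_centre (a point): middle of the red-handled round brush (189 mm long, 55 to 135 g). z axis: along the brush, from bristles to handle end. Along z from here: ferrule (26 mm in diameter) -56 to -24 mm, black collar (44 mm) -6.5 to -0.5 mm, red round handle (18 mm) -0.5 to +94.5 mm. In the rack it hangs upright, this point 124 mm and the handle's end 219 mm above the bench.
- glue_brush_tip (a point): the bristle tip of the red brush, on its axis, 94.5 mm from the middle; same axes. In the rack it is 30 mm above the bench, and must rise 88 mm to clear the top board.
- other_brush_centre (a point): middle of the length of the yellow-handled brush, the same in shape and size as the red one; hangs in the other hole and stays there.
- jar: glass jar with a green lid, 66 mm in diameter, 75 mm high, loose; origin at the centre of its underside. Stays where it is.
- cup: white plastic cup with pens, 76 mm across at the rim, 95 mm high, pens up to 160 mm, loose; origin at the centre of its underside. Stays where it is.
- foam: pink foam block, 110 mm (its x) by 60 mm (its y) by 30 mm, loose, flat on the bench; origin at the centre of its underside. Stays where it is.
Things that resemble listed ones, but are neither listed nor needed, are in the scene too. What is shaped like the pump but purple is not meant.

How it is judged (in metres and radians):
On the way, in this order (a step that is already met when the one before it is completed fails the run):
1. the pump head is pushed all the way down (over 11 of its 14 mm) (value of joint pump_head above 0.011 m), for 0.1 s.
2. the pump head has sprung back up (under 3 mm) (value of joint pump_head below 0.003 m), for 0.2 s.
3. the red brush, gripped, is drawn up out of the rack until its bristles are clear of the top board (z of glue_brush_tip in the frame of rack above 0.12 m and contact force between the fingers and glue_brush above 1 N), for 0.2 s.
At the end, for the whole second after the job is handed in: The red brush is held still in the fingers, its axis 30 to 60 degrees from vertical with the bristles down, the bristle tip within 35 mm of the dish's centre seen from above and 20 to 90 mm above the dish's rim, the brush touching nothing on the bench; the pump head is up (contact force between the fingers and glue_brush above 1 N and angle between glue_brush_tip's own z axis and vertical between 0.52 and 1.05 rad and horizontal distance between glue_brush_tip and dish below 0.035 m and z of glue_brush_tip in the frame of dish between 0.048 and 0.118 m and linear speed of glue_brush below 0.03 m/s and angular speed of glue_brush below 0.3 rad/s and contact force between glue_brush and dish below 0.1 N and contact force between glue_brush and pump below 0.1 N and contact force between glue_brush and rack below 0.1 N and contact force between glue_brush and other_brush below 0.1 N and contact force between glue_brush and jar below 0.1 N and contact force between glue_brush and cup below 0.1 N and contact force between glue_brush and foam below 0.1 N and value of joint pump_head below 0.003 m); the arm keeps its last pose, push and grip.
It fails at once if the dish is shifted by more than 25 mm (distance of dish from where it was at the start of the episode above 0.025 m).
It fails at once if the yellow brush is shifted by more than 25 mm (distance of other_brush_centre from where it was at the start of the episode above 0.025 m).
It fails at once if the jar is shifted by more than 25 mm (distance of jar from where it was at the start of the episode above 0.025 m).
It fails at once if the pen cup is shifted by more than 25 mm (distance of cup from where it was at the start of the episode above 0.025 m).
It fails at once if the foam block is shifted by more than 25 mm (distance of foam from where it was at the start of the episode above 0.025 m).
It also fails if it takes over 48 s, if anything falls off the work surface, if the arm or the gripper's body presses on something with over 40 N, if the wrist force passes 120 N, or if a joint passes its speed limit or range.

ROBOT

A 7-joint arm with a two-finger parallel gripper is mounted at the origin on the work surface. World frame = base frame: x ahead of the robot, y to its left, z up, the work surface at z = 0. Lengths are in mm, angles in rad, forces in N, time in s.
With the tool pointing down it reaches from about 400 to 850 mm from the base axis. Payload 10.4 kg.
Tool frame: the origin (TCP) lies at the centre of the arm's flange, where the gripper is bolted on; the fingertips stand 182 mm ahead of it and the grasp point (between the pads) lies 164 mm ahead of it; z points along the fingers, y is the line along which they close (so a half turn about z gives the same grasp; the last joint's range is limited). The gripper opens to 87 mm and grips with 3 to 60 N. Pads are 19 mm wide; open, the fingers measure 117 mm over their backs; the gripper's body (75 mm by 190 mm) begins 51 mm behind the grasp point.
Start: joints at [-1.355, 0.332, -0.065, 1.46, 0.022, 1.35, -0.088], TCP at [147.82, 607.274, 404.776] pointing down, gripper open.
Joint ranges: [-2.6, 2.6], [-0.5, 2.12], [-1.47, 1.34], [0.16, 2.42], [-1.27, 4.41], [0.06, 2.06], [-2.6, 2.6]. Speed limits (rad/s): [2.22, 2.22, 2.79, 2.79, 3.14, 3.14, 3.14].

INTERFACE

Orientations are given as a unit quaternion [w, x, y, z].
In Python, from plant import arm gives the robot as it stands. The module is installed in compiled form; this text tells all that it offers.
- The arm moves only by the tool send_rows, never from a script. Its argument "series" is a list of rows, each a list of 7 numbers: the shift along the world's x, y, z in mm, then the turn, a rotation vector about the world's x, y, z in degrees, then the opening in per cent of the stroke, from 0 (shut) to 100 (fully open). A call has exactly 10 rows; each row is the pose to reach, as a shift and turn from the pose commanded when the call began; what a row does not reach only later rows make up. A row lasts 1/8 s, in which the tool goes at most 62.5 mm and 10.7 degrees, less where a joint would pass 70% of its speed; a pose out of reach is approached as far as the arm can. A call with a gripper value outside its range is refused whole. The fingers move at their own pace and stop on an object; the grip force is fixed at half the most. Time passes only in rows, so rows that repeat a pose let the fingers close, or fill a call up. It gives the time, the measured TCP pose, the force, the opening and the grip force at its end, in the units of the state.
- arm.get_obs(): the state, without advancing time (a new reading comes with each control period).
- arm.get_image(name): name is "scene" or "top" or "wrist"; returns the picture (480x640x3 uint8, red, green, blue); there is no depth.
- arm.calibration(name): a dict with "fx", "fy", "cx", "cy" (pixels), "R" (3x3) and "t" (3): a world point X has camera coordinates R X + t. Camera axes: x right, y down, z forward; pixel columns grow to the right and rows downward; lengths in mm; the calibration is good to about 2 mm. A picture is of the moment at which its call begins: read the wrist's pose just before it. calibration takes no time and is no camera call; for the wrist camera it gives the pose at the moment of the call.
- arm.finish_job(): hands the job in; it is judged then, once.
Trained networks look in the newest picture that a camera, given by its name, has taken for a name from the list of things; names that differ only in an ending like _2 or _b are one class to them, and where a whole thing is asked for, a point or a joint stands for the part that bears it (a point fixed in the world has none). Each returns a list of dicts, best first, with "p" (0 to 1); they miss things now and then, are a little off and sometimes report something else, mostly with a low value. They report only what shows in the picture. A call takes as long as a camera call. They do not tell look-alikes from the thing itself.
- arm.masks_of(name, camera): "mask" (480x640 bool, what is visible of it) and "position" ([row, column] in pixels, amid what is visible of it).
The state is a dict: "clock": time; "joint_positions": joint angles; "qvel": joint speeds; "effort": joint torques, N m; "position": TCP position; "ee_rot": TCP orientation; "contact_force": force on the tool from outside, world axes, zero at the start; "torque": the same for the moment, N m; "gripper_width": finger opening in mm; "gripper_force": force on a finger pad.
Only numpy, scipy, OpenCV 4.12 (cv2) and the standard library are available. Lean on these libraries where they do the work, as an engineer would, in place of code of your own. Each camera call takes 0.05 s, during which the arm holds its last target. There are 200 camera calls.

## Working session

There is one attempt and no reset: what is moved stays moved. The work goes in short steps, Python scripts to look and compute and a tool call to move; the robot and the scene stay as the last step left them, time stands still between calls to the robot, and variables do not carry over. Pictures are saved under pics/ and viewed, at most 10 in all, crops included, and the job is handed in when it is done.

Besides the shell and the picture viewer there is one more tool, called after ">>>" as name([rows], argument=value, ...), one row to a line, values as JSON. send_rows: Moves the arm, as the interface text tells. Its arguments: {"type":"object","properties":{"series":{"type":"array","items":{"type":"array","items":{"type":"number"}}}},"required":["series"]}

```bash
mkdir -p pics
python3 - <<'E'
from plant import arm
import cv2,numpy as np
o=arm.get_obs();print({k:np.round(v,3).tolist() for k,v in o.items()})
for n in("scene","top"):
    im=arm.get_image(n);cv2.imwrite(f"pics/{n}0.png",im[:,:,::-1]);c=arm.calibration(n);print(n,c)
    for t in("pump","pump_top","dish","rack","glue_brush_centre","other_brush_centre","jar","cup","foam"):
        print(t,[(round(d["p"],2),np.round(d["position"]).tolist(),int(d["mask"].sum())) for d in arm.masks_of(t,n)])
E
```

```text
{'clock': 0.0, 'joint_positions': [-1.355, 0.333, -0.065, 1.461, 0.022, 1.35, -0.089], 'qvel': [0.0, -0.0, 0.001, -0.001, -0.001, 0.0, 0.001], 'effort': [-0.001, -62.325, 0.025, -38.99, -0.061, 0.04, 0.0], 'position': [147.81, 607.14, 403.955], 'ee_rot': [-0.0, 0.119, 0.993, -0.001], 'contact_force': [-0.932, -0.085, -0.31], 'torque': [-0.001, 0.036, -0.033], 'gripper_force': 0.0, 'gripper_width': 87.05}
scene {'fx': 476.7715149497178, 'fy': 476.7715149497178, 'cx': 320.89348639553714, 'cy': 239.93007043959838, 'R': array([[ 0.43259469,  0.90158697, -0.00166203],
       [ 0.7420694 , -0.35710158, -0.5672843 ],
       [-0.51204965,  0.24417083, -0.82352035]]), 't': array([-166.89430605, -294.42762744, 1431.32734097])}
pump [(0.77, [149.0, 428.0], 2099), (0.64, [253.0, 477.0], 2439)]
pump_top [(0.84, [229.0, 483.0], 464)]
dish [(0.88, [278.0, 429.0], 1747), (0.57, [310.0, 283.0], 4053)]
rack [(0.83, [310.0, 287.0], 4029)]
glue_brush_centre [(0.8, [286.0, 298.0], 472), (0.62, [310.0, 281.0], 3909), (0.41, [256.0, 473.0], 2535)]
other_brush_centre [(0.77, [294.0, 256.0], 468)]
jar [(0.8,
[... 232 characters left out ...]
999135, -0.00375058],
       [-0.99592192,  0.0021293 , -0.09019419],
       [ 0.09020139,  0.00357308, -0.99591714]]), 't': array([ -27.0842235 ,  488.34837769, 1439.86250125])}
pump [(0.68, [318.0, 172.0], 1558), (0.62, [180.0, 209.0], 1553), (0.22, [193.0, 254.0], 1673)]
pump_top [(0.94, [170.0, 201.0], 427), (0.85, [328.0, 160.0], 436), (0.68, [272.0, 315.0], 517)]
dish [(0.56, [192.0, 254.0], 1716)]
rack [(0.59, [218.0, 394.0], 2226)]
glue_brush_centre [(0.81, [210.0, 377.0], 285)]
other_brush_centre [(0.8, [216.0, 415.0], 274)]
jar [(0.66, [171.0, 208.0], 432), (0.6, [272.0, 317.0], 558)]
cup [(0.59, [226.0, 488.0], 963)]
foam [(0.58, [166.0, 313.0], 1019), (0.24, [270.0, 315.0], 581)]
```

Run:
```python
import cv2
a=cv2.imread("pics/top0.png")[110:370,110:530];cv2.imwrite("pics/topc.png",cv2.resize(a,None,fx=1.9,fy=1.9,interpolation=cv2.INTER_CUBIC))
```

```text
(no output)
```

View pics/scene0.png

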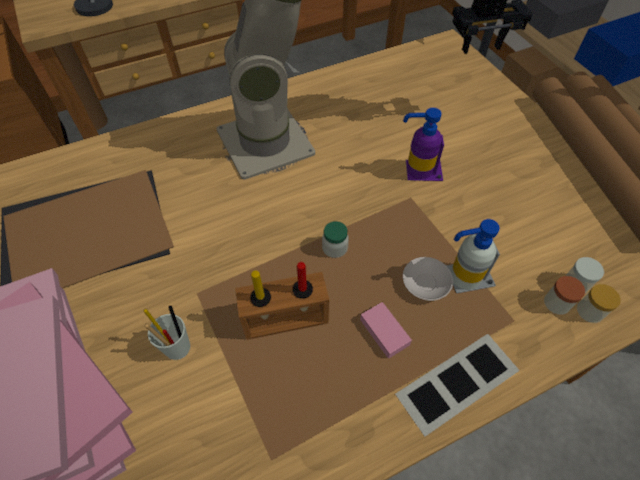

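View pics/topc.png

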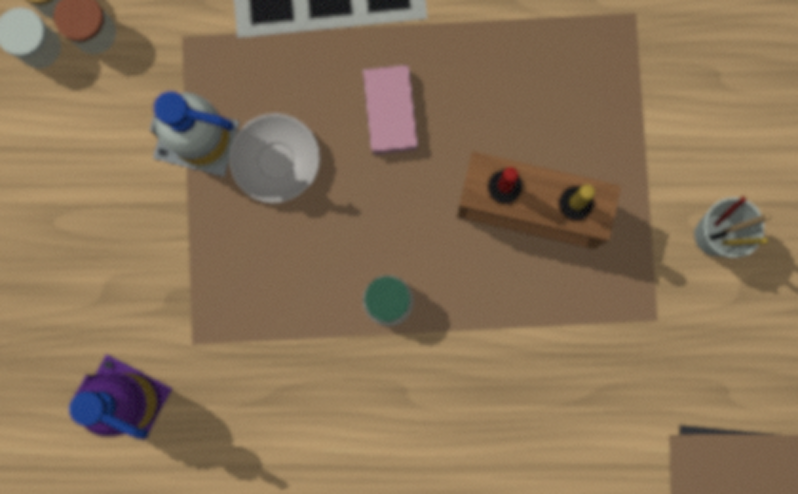

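The white bottle is at top (170,201) / scene (250,475). The purple look-alike is at top (328,160) / scene (150,428). The pump meant is the white one, since it has the dish under its spout. The red brush is at top (208,376) / scene (285,300), in the rack hole nearer the dish, and the yellow one is at top (216,414). I'll confirm this in a crop and measure.

```bash
cat > h.py <<'E'
import numpy as np
from plant import arm
def at(cam,rc,z):
    c=arm.calibration(cam);d=np.array([(rc[1]-c["cx"])/c["fx"],(rc[0]-c["cy"])/c["fy"],1])
    o=-c["R"].T@c["t"];d=c["R"].T@d
    return (o+d*(z-o[2])/d[2])[:2]
E
python3 - <<'E'
from h import *
import cv2
S=cv2.imread("pics/scene0.png");T=cv2.imread("pics/top0.png")
cv2.imwrite("pics/sc.png",cv2.resize(S[205:345,225:505],None,fx=2.8,fy=2.8,interpolation=cv2.INTER_CUBIC))
def seg(img,lo,hi,box):
    r0,r1,c0,c1=box;m=cv2.inRange(cv2.cvtColor(img,cv2.COLOR_BGR2HSV),lo,hi);k=np.zeros_like(m);k[r0:r1,c0:c1]=m[r0:r1,c0:c1];return k
def circ(m):  # largest inscribed circle
    d=cv2.distanceTransform(m,cv2.DIST_L2,5);p=np.argwhere(d>d.max()-.3).mean(0);return p,d.max()
for n,I,b in(("top",T,(150,200,180,240)),("scene",S,(210,260,450,510))):
    p,r=circ(seg(I,(100,120,60),(125,255,255),b));print("head",n,p,r,at(n,p,212),at(n,p,205))
for n,I,b in(("top",T,(190,225,360,400)),("scene",S,(255,305,285,320))):
    m=seg(I,(0,170,80),(8,255,255),b);q=np.argwhere(m);e=q[q[:,0]<=q[:,0].min()+3].mean(0)
    print("red",n,q.min(0),q.max(0),"end",e,at(n,e,219),"mean",q.mean(0),at(n,q.mean(0),171))
    m=seg(I,(0,0,0),(180,255,45),(b[0],b[1]+10,b[2]-5,b[3]));q=np.argwhere(m);print("collar",len(q),(q.min(0)+q.max(0))/2,at(n,(q.min(0)+q.max(0))/2,122))
for n in("top","scene"):
    arm.get_image(n)
    for t,z in(("dish",20),("jar",75),("foam",30),("cup",60),("rack",100),("other_brush_centre",160)):
        for d in arm.masks_of(t,n)[:2]:
            q=np.argwhere(d["mask"]);e=(q.min(0)+q.max(0))/2;print(t,n,round(d["p"],2),np.round(at(n,e,z)),np.round(at(n,d["position"],z)))
E
```

```text
head top [167. 200.] 7.9907 [645.07864958 261.28327056] [646.67474051 262.91200644]
head scene [228.8 488.2] 8.7876 [651.34969275 256.70631421] [648.09021508 261.61741362]
red top [198 374] [205 382] end [199.83333333 378.29166667] [ 569.72532062 -130.54338092] mean [201.56 378.14] [ 573.90987373 -133.87381189]
collar 125 [208.5 375.5] [ 565.63453989 -131.31223887]
red scene [262 297] [290 306] end [263.72413793 300.86206897] [ 564.76025688 -128.81934829] mean [274.78306878 301.91534392] [ 562.02610849 -127.14144481]
collar 184 [289. 302.] [ 566.88110156 -130.99293948]
dish top 0.6 [622. 169.] [620. 169.]
dish top 0.6 [686. 277.] [681. 299.]
jar top 0.63 [429.  14.] [425.   6.]
foam top 0.84 [685.  15.] [686.  13.]
cup top 0.86 [ 524. -423.] [ 520. -418.]
rack top 0.85 [ 553. -176.] [ 544. -178.]
other_brush_centre top 0.79 [ 541. -214.] [ 545. -216.]
dish scene 0.81 [619. 171.] [615. 173.]
dish scene 0.36 [547. 367.] [563. 373.]
jar scene 0.59 [452.   5.] [453.   3.]
foam scene 0.65 [691.  11.] [689.  15.]
foam scene 0.39 [556. 354.] [562. 370.]
cup scene 0.89 [ 504. -424.] [ 514. -419.]
cup scene 0.67 [ 527. -115.] [ 523. -118.]
rack scene 0.88 [ 573. -182.] [ 583. -184.]
other_brush_centre scene 0.81 [ 559. -219.] [ 554. -229.]
other_brush_centre scene 0.29 [670. 221.] [670. 226.]
```

View pics/sc.png

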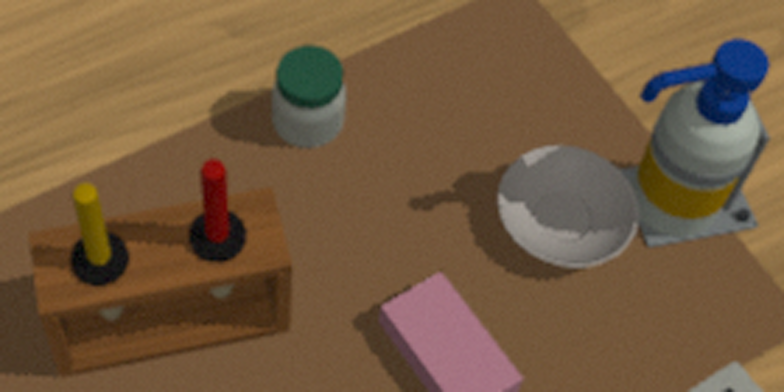

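The crop confirms it: white bottle with a blue head over the dish at right (crop 740,65), red brush in the rack hole nearest the dish (crop 215,200), yellow in the other (crop 88,225). Estimates are head (648,259), dish (621,170) and red brush axis (567,-130). I'll move above the pump with the fingers shut.

>>> send_rows([
  [20,-14,40,0,0,-2,0],
  [70,-49,50,0,0,-8,0],
  [130,-90,50,0,0,-14,0],
  [190,-132,50,0,0,-21,0],
  [250,-174,50,0,0,-27,0],
  [310,-216,50,0,0,-34,0],
  [370,-258,50,0,0,-41,0],
  [430,-299,50,0,0,-47,0],
  [480,-334,50,0,0,-53,0],
  [500,-348,45,0,0,-55,0],
])

```text
clock: 2.95
position: [629.6, 271.9, 451.6]
ee_rot: [0.0, 0.565, 0.825, 0.001]
contact_force: [0.1, 1.3, 0.6]
gripper_width: 1.7
gripper_force: 0.0
```

Run:
```python
from h import *
import cv2
o=arm.get_obs();print({k:np.round(v,3).tolist() for k,v in o.items()})
im=arm.get_image("wrist");cv2.imwrite("pics/w1.png",im[:,:,::-1]);c=arm.calibration("wrist");print(c)
def pr(X):
    p=c["R"]@np.array(X)+c["t"];return p[:2]/p[2]*c["fx"]+[c["cx"],c["cy"]]
print(pr([648,259,212]),pr([621,170,28]))
for t in("pump_top","dish"):
  for d in arm.masks_of(t,"wrist"):
    q=np.argwhere(d["mask"]);print(t,d["p"],d["position"],q.min(0),q.max(0))
```

```text
{'clock': 2.95, 'joint_positions': [-0.716, 0.465, 0.365, 1.219, -0.162, 1.484, -0.003], 'qvel': [0.677, 0.632, 0.208, -0.733, -0.285, 0.16, 0.542], 'effort': [-3.49, -74.666, 7.571, -35.101, 0.735, -0.065, -1.609], 'position': [629.613, 271.855, 451.613], 'ee_rot': [0.0, 0.565, 0.825, 0.001], 'contact_force': [0.083, 1.321, 0.64], 'torque': [-0.053, -0.012, -0.014], 'gripper_force': 0.0, 'gripper_width': 1.67}
{'fx': 403.55757905118014, 'fy': 403.55757905118014, 'cx': 310.726496539729, 'cy': 239.41547638633034, 'R': array([[ 9.36068431e-01,  3.51817907e-01,  2.27563600e-04],
       [ 3.35988849e-01, -8.94144123e-01,  2.96003010e-01],
       [ 1.04342634e-01, -2.77002614e-01, -9.55186980e-01]]), 't': array([-687.28798872,  -27.31155308,  440.21311754])}
[328.78666577 276.69622429] [267.50986146 274.62695643]
pump_top 0.63 [272.4, 335.5] [242 302] [320 367]
dish 0.81 [270.1, 253.4] [232 214] [303 302]
```

Run:
```python
from h import *
import cv2
o=arm.get_obs();print(o["clock"],o["position"],np.abs(o["qvel"]).max())
c=arm.calibration("wrist");im=arm.get_image("wrist");I=im[:,:,::-1].copy()
def pr(X):
    p=c["R"]@np.array(X)+c["t"];return p[:2]/p[2]*c["fx"]+[c["cx"],c["cy"]]
for X in([648,259,212],[621,170,28],[640,270,269]):
    cv2.drawMarker(I,tuple(int(v) for v in pr(X)),(0,255,0),0,14);print(pr(X))
t=np.linspace(0,6.3,80)
cv2.polylines(I,[np.array([pr([648+20*np.cos(a),259+20*np.sin(a),212]) for a in t]).astype(int)],1,(0,255,0))
cv2.polylines(I,[np.array([pr([621+60*np.cos(a),170+60*np.sin(a),28]) for a in t]).astype(int)],1,(0,255,255))
cv2.imwrite("pics/w2.png",I)
```

```text
3.1 [630.65173772 269.31877853 450.03536005] 0.05677695799932429
[332.4918246  287.78369501]
[269.6849263  281.01653443]
[331.46957054 313.04428454]
```

View pics/w2.png

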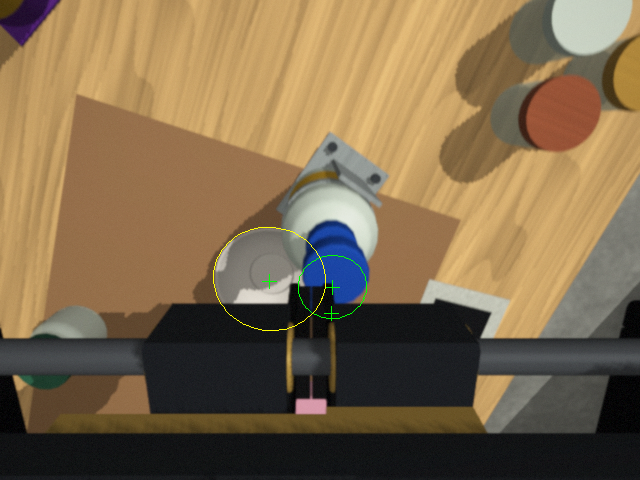

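The dish outline fits well. The blue disc shows at (336,271) instead of (332,288), which puts the head near (646,265). Pressing there.

>>> send_rows([
  [10,-3,-10,0,0,0,0],
  [15,-4,-30,0,0,0,0],
  [15,-4,-48,0,0,0,0],
  [15,-4,-55,0,0,0,0],
  [15,-4,-60,0,0,0,0],
  [15,-4,-65,0,0,0,0],
  [15,-4,-69,0,0,0,0],
  [15,-4,-71,0,0,0,0],
  [15,-4,-71,0,0,0,0],
  [15,-4,-71,0,0,0,0],
])

```text
clock: 4.4
position: [643.2, 269.1, 380.8]
ee_rot: [0.0, 0.564, 0.826, 0.0]
contact_force: [-2.9, 0.6, 5.3]
gripper_width: 0.4
gripper_force: 2.8
```

>>> send_rows([
  [0,0,-2,0,0,0,0],
  [0,0,-3,0,0,0,0],
  [0,0,-4,0,0,0,0],
  [0,0,-4,0,0,0,0],
  [0,0,-4,0,0,0,0],
  [0,0,-4,0,0,0,0],
  [0,0,-4,0,0,0,0],
  [0,0,-4,0,0,0,0],
  [0,0,-4,0,0,0,0],
  [0,0,-4,0,0,0,0],
])

```text
clock: 5.65
position: [643.0, 268.8, 380.3]
ee_rot: [0.0, 0.564, 0.826, 0.002]
contact_force: [-12.6, -2.8, 25.9]
gripper_width: 0.3
gripper_force: 13.0
```

Run:
```python
from h import *
import cv2
im=arm.get_image("scene");cv2.imwrite("pics/s3.png",cv2.resize(im[190:300,400:540,::-1],None,fx=4,fy=4))
```

```text
(no output)
```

View pics/s3.png

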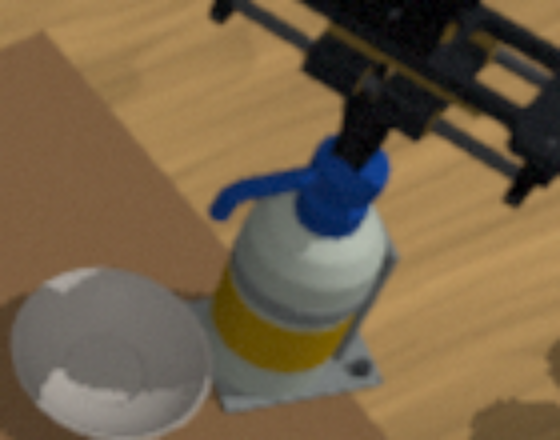

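The head is bottomed: TCP z 380.3 at 26 N, and the head sits on the shoulder at crop (340,190). Next I'll lift off and travel above the red brush, opening on the way.

>>> send_rows([
  [0,0,25,0,0,0,0],
  [0,0,65,0,0,0,0],
  [-5,-25,75,0,0,-2,0],
  [-15,-75,75,0,0,-7,0],
  [-26,-130,75,0,0,-12,100],
  [-37,-185,75,0,0,-17,100],
  [-48,-240,75,0,0,-22,100],
  [-60,-300,75,0,0,-27,100],
  [-71,-355,75,0,0,-31,100],
  [-77,-385,75,0,0,-32,100],
])

```text
clock: 6.95
position: [564.4, -120.7, 450.7]
ee_rot: [0.0, 0.772, 0.635, -0.0]
contact_force: [0.1, -0.4, -0.5]
gripper_width: 52.4
gripper_force: 0.0
```

>>> send_rows([
  [0,0,0,0,0,0,100],
  [0,0,0,0,0,0,100],
  [0,0,0,0,0,0,100],
  [0,0,0,0,0,0,100],
  [0,0,0,0,0,0,100],
  [0,0,0,0,0,0,100],
  [0,0,0,0,0,0,100],
  [0,0,0,0,0,0,100],
  [0,0,0,0,0,0,100],
  [0,0,0,0,0,0,100],
])

```text
clock: 8.2
position: [566.2, -116.1, 451.1]
ee_rot: [-0.0, 0.77, 0.638, -0.0]
contact_force: [0.0, -0.7, 0.3]
gripper_width: 87.3
gripper_force: 0.0
```

Run:
```python
from h import *
import cv2
o=arm.get_obs();print(o["clock"],o["position"],o["ee_rot"],np.abs(o["qvel"]).max())
c=arm.calibration("wrist");im=arm.get_image("wrist");I=im[:,:,::-1].copy()
def pr(X):
    p=c["R"]@np.array(X)+c["t"];return p[:2]/p[2]*c["fx"]+[c["cx"],c["cy"]]
m=cv2.inRange(cv2.cvtColor(I,cv2.COLOR_BGR2HSV),(0,190,60),(6,255,255));q=np.argwhere(m);print(len(q),q.min(0),q.max(0))
t=np.linspace(0,6.3,60)
for X,r in(([567,-130,219],9),([567,-130,123.5],22),([550,-220,219],9),([550,-220,123.5],22)):
    print(pr(X));cv2.polylines(I,[np.array([pr([X[0]+r*np.cos(a),X[1]+r*np.sin(a),X[2]]) for a in t]).astype(int)],1,(0,255,0))
cv2.imwrite("pics/w4.png",I)
```

```text
8.2 [ 566.24336841 -116.0991589   451.11896009] [-1.71274514e-06  7.69853819e-01  6.38220257e-01 -1.31958687e-05] 0.0032780086345534838
1677 [230 302] [299 331]
[316.81025335 289.16202237]
[315.0580707  240.19129083]
[316.27815091 421.90910395]
[314.79966905 341.80827658]
```

View pics/w4.png

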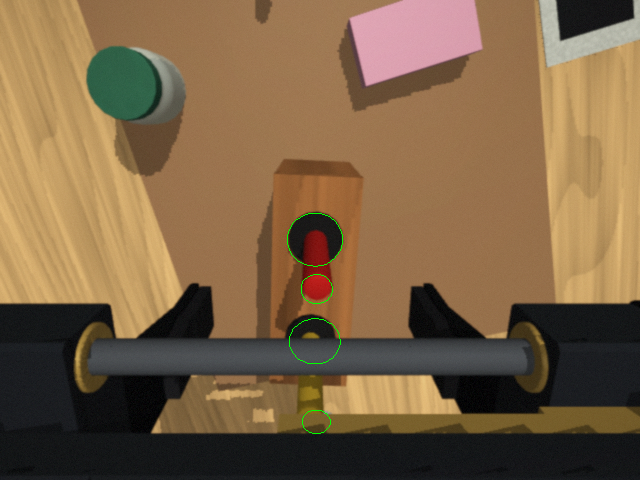

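The red handle at (317,288) and collar at (315,240) fit (567,-130) to 1–2 mm. Descending and then gripping.

>>> send_rows([
  [1,-8,-5,0,0,0,100],
  [1,-14,-10,0,0,0,100],
  [1,-14,-25,0,0,0,100],
  [1,-14,-45,0,0,0,100],
  [1,-14,-65,0,0,0,100],
  [1,-14,-85,0,0,0,100],
  [1,-14,-100,0,0,0,100],
  [1,-14,-108,0,0,0,100],
  [1,-14,-111,0,0,0,100],
  [1,-14,-111,0,0,0,100],
])

```text
clock: 9.5
position: [567.4, -130.2, 340.4]
ee_rot: [0.0, 0.77, 0.638, 0.0]
contact_force: [0.0, 0.5, -0.5]
gripper_width: 87.2
gripper_force: 0.0
```

>>> send_rows([
  [0,0,0,0,0,0,0],
  [0,0,0,0,0,0,0],
  [0,0,0,0,0,0,0],
  [0,0,0,0,0,0,0],
  [0,0,0,0,0,0,0],
  [0,0,0,0,0,0,0],
  [0,0,0,0,0,0,0],
  [0,0,0,0,0,0,0],
  [0,0,0,0,0,0,0],
  [0,0,0,0,0,0,0],
])

```text
clock: 10.75
position: [567.2, -130.1, 340.2]
ee_rot: [0.0, 0.77, 0.638, 0.0]
contact_force: [0.1, -0.0, -0.4]
gripper_width: 17.5
gripper_force: 30.0
```

Gripped at 17.5 mm and 30 N. Drawing it straight up by 130 mm.

>>> send_rows([
  [0,0,5,0,0,0,0],
  [0,0,15,0,0,0,0],
  [0,0,30,0,0,0,0],
  [0,0,50,0,0,0,0],
  [0,0,70,0,0,0,0],
  [0,0,90,0,0,0,0],
  [0,0,110,0,0,0,0],
  [0,0,125,0,0,0,0],
  [0,0,130,0,0,0,0],
  [0,0,130,0,0,0,0],
])

```text
clock: 12.0
position: [567.2, -130.1, 470.1]
ee_rot: [0.0, 0.77, 0.638, 0.0]
contact_force: [-0.1, -0.5, -1.0]
gripper_width: 17.5
gripper_force: 30.0
```

Run:
```python
import numpy as np
from scipy.spatial.transform import Rotation as R
a=np.radians(25);u=np.array([np.cos(a),np.sin(a),0])
rv=(R.from_rotvec(np.radians(40)*np.array([u[1],-u[0],0]))*R.from_rotvec([0,0,np.radians(35.7)])).as_rotvec()
print(np.degrees(rv))
p0=np.array([567.2,-130.1,470.1]);t0=p0-[0,0,310.3];t1=np.array([621,60,150])
for i in range(1,11):
    s=min(i/9,1);s=s*s*(3-2*s) if 0 else s
    p=t0+(t1-t0)*s+R.from_rotvec(rv*s).apply([0,0,310.3])
    print(np.round(p-p0).tolist(),np.round(np.degrees(rv*s),1).tolist())
print(p)
```

```text
[  5.0574114  -40.316447    34.21954392]
[-18.0, 17.0, -2.0] [0.6, -4.5, 3.8]
[-36.0, 33.0, -6.0] [1.1, -9.0, 7.6]
[-53.0, 47.0, -12.0] [1.7, -13.4, 11.4]
[-69.0, 60.0, -20.0] [2.2, -17.9, 15.2]
[-84.0, 71.0, -29.0] [2.8, -22.4, 19.0]
[-97.0, 82.0, -40.0] [3.4, -26.9, 22.8]
[-109.0, 91.0, -53.0] [3.9, -31.4, 26.6]
[-119.0, 99.0, -67.0] [4.5, -35.8, 30.4]
[-127.0, 106.0, -82.0] [5.1, -40.3, 34.2]
[-127.0, 106.0, -82.0] [5.1, -40.3, 34.2]
[440.23057199 -24.29416864 387.7035907 ]
```

>>> send_rows([
  [-18,17,-2,0.6,-4.5,3.8,0],
  [-36,33,-6,1.1,-9,7.6,0],
  [-53,47,-12,1.7,-13.4,11.4,0],
  [-69,60,-20,2.2,-17.9,15.2,0],
  [-84,71,-29,2.8,-22.4,19,0],
  [-97,82,-40,3.4,-26.9,22.8,0],
  [-109,91,-53,3.9,-31.4,26.6,0],
  [-119,99,-67,4.5,-35.8,30.4,0],
  [-127,106,-82,5.1,-40.3,34.2,0],
  [-127,106,-82,5.1,-40.3,34.2,0],
])

```text
clock: 13.25
position: [439.1, -23.8, 386.5]
ee_rot: [0.182, 0.505, 0.793, 0.288]
contact_force: [-0.1, -0.6, 0.1]
gripper_width: 17.3
gripper_force: 30.0
```

```bash
cat > tip.py <<'E'
from h import *
from scipy.spatial.transform import Rotation as R
o=arm.get_obs();q=o["ee_rot"];r=R.from_quat([q[1],q[2],q[3],q[0]]);z=r.as_matrix()[:,2]
print(o["clock"],o["position"],"tip",np.array(o["position"])+310.3*z,"tilt",np.degrees(np.arccos(-z[2])),np.round(o["joint_positions"],2),o["gripper_force"],np.abs(o["qvel"]).max())
E
python3 tip.py
```

```text
13.25 [439.11560694 -23.75476578 386.47833362] tip [618.92255186  60.98778502 148.20485075] tilt 39.836013555332144 [-0.61 -0.37  0.57  2.22 -0.13  0.6   0.51] 29.99946185387671 0.07239475255852902
```

>>> send_rows([
  [0,8,-3,0,0,0,0],
  [0,22,-10,0,0,0,0],
  [1,38,-20,0,0,0,0],
  [1,54,-32,0,0,0,0],
  [1,70,-44,0,0,0,0],
  [2,86,-55,0,0,0,0],
  [2,98,-63,0,0,0,0],
  [2,106,-68,0,0,0,0],
  [2,109,-69,0,0,0,0],
  [2,109,-69,0,0,0,0],
])

```text
clock: 14.5
position: [442.4, 84.8, 319.4]
ee_rot: [0.184, 0.505, 0.792, 0.289]
contact_force: [0.1, 0.3, -0.6]
gripper_width: 17.4
gripper_force: 30.0
```

```bash
python3 tip.py
python3 - <<'E'
from h import *
import cv2
a=arm.get_image("scene")[190:340,360:520,::-1];b=arm.get_image("top")[130:230,170:310,::-1]
cv2.imwrite("pics/f.png",np.hstack([cv2.resize(a,(400,375)),cv2.resize(b,(400,375))]))
for n in("scene","top"):
    c=arm.calibration(n)
    for X in([621,170,28],[621,170,79]):
        p=c["R"]@np.array(X)+c["t"];print(n,p[:2]/p[2]*c["fx"]+[c["cx"],c["cy"]])
E
```

```text
14.5 [442.36839707  84.79174207 319.35911178] tip [623.13058058 169.21685688  81.69648745] tilt 40.011766512280595 [-0.63 -0.22  0.36  2.3  -0.11  0.36  0.27] 29.999995487742126 0.010010718207584366
scene [428.3003514  277.76117769]
scene [432.40261279 266.56198826]
top [252.79795957 192.69670842]
top [249.89395923 188.91724853]
```

View pics/f.png

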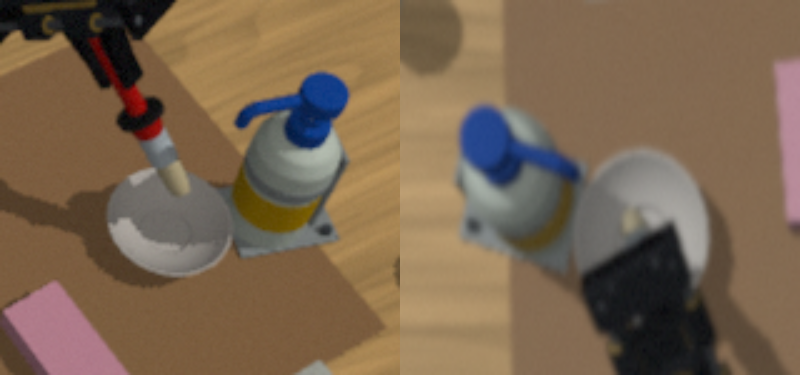

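The bristle tip shows at scene (432,266) and top (251,187), matching the predicted point over the dish's middle. The pump head is up and the brush is clear of everything. Handing in.

```bash
python3 -c "
from plant import arm
print(arm.finish_job())"
```

```text
the job is handed in; nothing more can be done
None
```

The job is handed in, and the hand-in gave no verdict: the pump head was pushed fully down and is back up, and the red brush is held still, slanted 40 degrees with bristles down, its tip about 5 cm above the dish rim over the middle, touching nothing.

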